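# Stand the fallen draught screen back up against the balance

## Robot

A 6-joint arm with a two-finger parallel gripper is mounted at the origin on the work surface. World frame = base frame: x ahead of the robot, y to its left, z up, the work surface at z = 0. Lengths are in m, angles in rad, forces in N, time in s.
With the tool pointing down it reaches from about 0.425 to 0.925 m from the base axis. Payload 12.5 kg.
Tool frame: the origin (TCP) lies between the finger pads; the fingertips stand 8 mm ahead of it and the grasp point (between the pads) lies 11 mm behind it; z points along the fingers, y is the line along which they close (so a half turn about z gives the same grasp; the last joint's range is limited). The gripper opens to 85 mm and grips with 20 to 120 N. Pads are 22 mm wide; open, the fingers measure 114 mm over their backs; the gripper's body (76 mm by 85 mm) begins 54 mm behind the grasp point. The pads swing forward as they close: fully open they stand 13 mm farther back than shut.
Start: joints at [-1.304, 0.491, 1.559, -0, 1.092, -0.106], TCP at [0.228, -0.582, 0.239] pointing down, gripper open.
Joint ranges: [-3.1, 3.1], [-0.84, 2.19], [0.05, 2.79], [-1.13, 4.28], [0.06, 2.93], [-2.69, 2.69]. Speed limits (rad/s): [2.22, 2.22, 2.79, 3.14, 3.14, 3.14].

## Interface

Orientations are given as a 3x3 rotation matrix whose columns are the frame's x, y, z axes.
In Python, from bench import arm, release, gripper_close, grab_frame, get_calibration, order gives the robot as it stands. Calls block until the motion is done:
- arm.move_pose(position, orientation): joint-space move of the TCP to a pose.
- arm.line_to(position, vel=0.15, frame=None, guard=None): straight line of the TCP; frame=None keeps the orientation; vel is the mean speed in m/s. With guard (N) it stops when the force on the tool has changed by that much, and returns True; else False.
- arm.move_joints(angles): joint-space move.
- release() and gripper_close(): open the fingers fully, or close them until they stop; the grip force is fixed at half the most.
- arm.wait(seconds).
- arm.solve_ik(position, orientation): joint angles nearest the present ones, or None.
- arm.state(): the state.
- grab_frame(name): name is "scene" or "top" or "wrist"; returns (picture, depth): 420x560x3 uint8, red, green, blue; 420x560 float32, m along the optical axis (not along the pixel's ray), 0 where there is no reading.
- get_calibration(name): a dict with "camera_matrix" (3x3 intrinsics, pixels), "R" (3x3) and "t" (3): a world point X has camera coordinates R X + t; the wrist camera has in their place "hand_eye" (4x4, takes a point from camera to tool coordinates, whose origin is the TCP and whose axes are the flange's). Camera axes: x right, y down, z forward; pixel columns grow to the right and rows downward; lengths in m; the calibration is good to about 2 mm. A picture is of the moment at which its call begins: read the wrist's pose just before it. get_calibration takes no time and is no camera call.
A pose or a line that the arm cannot do raises arm.MotionError and nothing moves.
- order.hand_in(): hands the job in; it is judged then, once.
The state is a dict: "time_s": time; "q": joint angles; "dq": joint speeds; "joint_efforts": joint torques, N m; "ee_pos": TCP position; "tcp_rot": TCP orientation; "force": force on the tool from outside, world axes, zero at the start; "torque": the same for the moment, N m; "finger_gap": finger opening in m; "gripper_force": force on a finger pad.
Only numpy, scipy, OpenCV 4.12 (cv2) and the standard library are available. Lean on these libraries where they do the work, as an engineer would, in place of code of your own. Each camera call takes 0.05 s, during which the arm holds its last target. There are 200 camera calls.

## Task

The blue draught screen has toppled flat behind the balance, with its bare metal foot sticking up. Push the foot over towards the balance so that the screen stands upright on its foot again, then push the standing screen along until the whole edge of its foot sits flush against the side of the balance, screening the pan. Only push it with the fingers: do not pick it up, do not touch the balance, leave everything else where it is, and finish clear of it.

Things in the scene. Friction and masses are not known exactly. Their poses are not given: they have to be found in the camera images.
- screen: Loose L-shaped screen, 0.4-0.6 kg: blue sheet 160 wide x 120 high x 5 thick, square to an aluminium foot 160 wide x 90 long x 8 thick (mm). Origin: middle of the outer corner edge (heel), on the table lying or standing. y along the heel; foot extends along +z, sheet along -x. At the start z is up, the sheet lies flat. Standing: +z is level towards the balance, -x is up, foot flat on the table.
- screen_toe (a point): Middle of the foot's free edge (thin orange line), on its outer face: 90 mm from the heel along the screen's +z. At the start it is 90 mm up, the foot's outer face turned to the balance. Pushed here towards the balance (60 to 90 mm up, from the sheet side) the screen tips about its heel; past some 45 degrees it falls onto the foot by itself. Standing, this edge must meet the balance.
- screen_top (a point): Middle of the sheet's free edge (thin orange line): 120 mm from the heel along the screen's -x. At the start it lies on the table, on the side away from the balance; standing, it is 120 mm straight above the heel. The heel starts 130 to 165 mm from the balance, within 0.2 rad of square to it.
- balance: Fixed grey-topped white laboratory balance with a round steel pan (124 mm across, top at 64 mm height): a box 200 mm (its x) by 220 mm (its y) by 57 mm high, sides upright down to the table. Origin: centre of its underside; its +x points roughly away from the robot. Its plain side towards the robot and the screen lies at x = -100 mm in its frame. The pan's centre is at x = -20 mm, y = 0.
- balance_edge (a point): Point on the table at the middle of the balance's plain side facing the robot (100 mm from the balance's centre): the foot's edge must meet the balance here, give or take 50 mm sideways.
- weight: Brass weight, 34 mm across, 38 mm tall, standing on the balance's pan. Leave alone. Origin: centre of its underside.
- jar: Amber jar with white lid, 60 mm across, 85 mm tall, standing on the table to one side of the screen, 165 mm or more sideways from the balance's middle line. Leave alone. Origin: centre of its underside.
- cup: Paper coffee cup with white lid, 82 mm across, 116 mm tall, standing on the table to the other side of the screen, likewise. Leave alone. Origin: centre of its underside.
- carton: Small brown carton 90 x 60 x 100 mm high, at the left or right edge of the table. Leave alone. Origin: centre of its underside.
- bottle: White bottle with blue cap, 64 mm across, 160 mm tall, at the left or right edge of the table. Leave alone. Origin: centre of its underside.
- tape: Yellow roll of tape lying flat, 90 mm across, 22 mm high, at the left or right edge of the table. Leave alone. Origin: centre of its underside.
Not all that is in view belongs to the job. There is more than one size of the screen; the one meant has the size given above.

How it is judged:
By the outcome, as a careful person would: the job done as asked, in the order asked, and still so for the second after the job is handed in, with the robot touching nothing.
It also fails if it takes over 51 s, if anything falls off the work surface, if the arm or the gripper's body presses on something with over 40 N, if the wrist force passes 120 N, or if a joint passes its speed limit or range.

## Working session

There is one attempt and no reset: what is moved stays moved. The work goes in short steps, each a Python script; the robot and the scene stay as the last script left them, time stands still between calls to the robot, and variables do not carry over. Pictures are saved under pics/ and viewed, at most 10 in all, crops included, and the job is handed in when it is done.

```bash
mkdir -p pics; ls; python3 - <<'E'
from bench import *
import numpy as np,cv2
for n in ["scene","top"]:
    im,d=grab_frame(n); cv2.imwrite(f"pics/{n}0.png",im[...,::-1]); np.savez(f"{n}0.npz",im=im,d=d)
    c=get_calibration(n); print(n,c["camera_matrix"].round(1).tolist(),(-c["R"].T@c["t"]).round(3),c["R"].round(2).tolist())
E
```

```text
pics
scene [[454.3, 0.0, 280.7], [0.0, 454.3, 214.0], [0.0, 0.0, 1.0]] [1.441 0.208 0.864] [[-0.24, 0.97, -0.02], [0.63, 0.14, -0.76], [-0.74, -0.19, -0.65]]
top [[382.6, 0.0, 278.6], [0.0, 382.6, 215.3], [0.0, 0.0, 1.0]] [ 0.246 -0.021  1.283] [[-0.08, -1.0, -0.01], [-0.97, 0.08, -0.24], [0.24, -0.01, -0.97]]
```

```bash
python3 -c "
import cv2,numpy as np
a=cv2.imread('pics/scene0.png');b=cv2.imread('pics/top0.png');cv2.imwrite('pics/both.png',cv2.resize(np.vstack([a,b]),None,fx=.71,fy=.71,interpolation=cv2.INTER_AREA))"
```

```text
(no output)
```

View pics/top0.png

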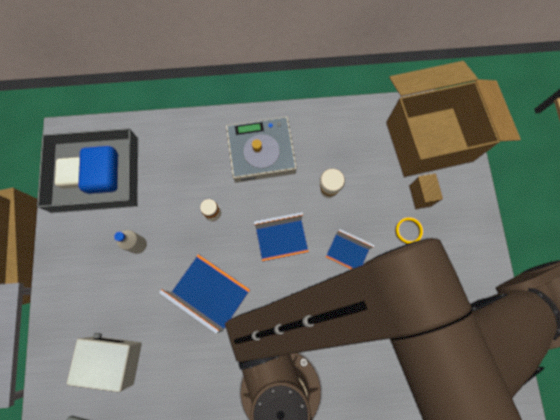

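View pics/scene0.png

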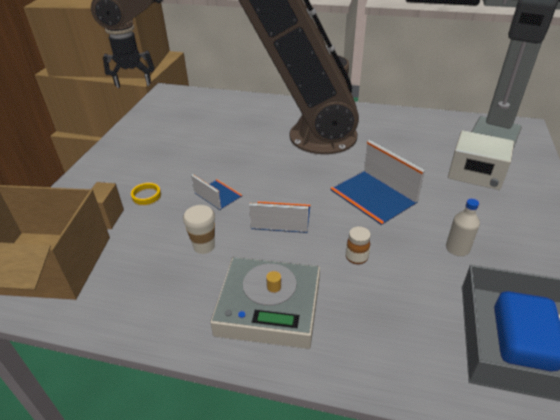

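The top view shows the target screen at (282,238), with its foot at (278,217) and the balance at (262,148). The jar is at (208,207) and the cup at (332,181). The larger screen (205,292) and smaller screen (350,250) are decoys. Next I measure from depth.

```bash
cat > h.py <<'E'
from bench import *
import numpy as np,cv2
def cloud(n):
    im,d=grab_frame(n); c=get_calibration(n); K=c["camera_matrix"]
    v,u=np.mgrid[:420,:560]; P=np.stack([(u-K[0,2])/K[0,0]*d,(v-K[1,2])/K[1,1]*d,d],-1)
    return im,(P-c["t"])@c["R"], d>0
def px(n,X):
    c=get_calibration(n); p=c["camera_matrix"]@(c["R"]@np.asarray(X)+c["t"]); return (p[:2]/p[2])
def rect(P): # centre, sizes, angle of points in xy (mm)
    r=cv2.minAreaRect((P[:,:2]*1000).astype(np.float32)); return r, cv2.boxPoints(r).round(1).tolist()
E
python3 - <<'E'
from h import *
for n in ["top","scene"]:
    im,P,ok=cloud(n); im=im.astype(int)
    Z=P[...,2]; blue=(im[...,2]>im[...,0]+40)
    K=lambda a,b,c,d: ok&(P[...,0]>a)&(P[...,0]<b)&(P[...,1]>c)&(P[...,1]<d)
    if n=="top": print("at px",P[238,282],P[217,278],P[165,262],P[207,208],P[181,332])
    S=K(.4,.68,-.2,.09)
    m=S&blue&(Z<.03); print(n,"sheet",m.sum(),np.median(Z[m]),rect(P[m]))
    m=S&~blue&(Z>.025)&(Z<.13); print("foot",m.sum(),np.percentile(Z[m],[5,50,98]),rect(P[m]))
    for a,b in [(.02,.04),(.04,.06),(.06,.08),(.08,.1)]:
        q=P[m&(Z>a)&(Z<b)]; 
        if len(q)>5: print(a,len(q),np.polyfit(q[:,1],q[:,0],1),q[:,1].min(),q[:,1].max())
    m=K(.68,1.0,-.12,.16)&(Z>.045)&(Z<.062); print("bal",m.sum(),np.median(Z[m]),rect(P[m]))
E
```

```text
at px [ 0.4781262  -0.04363032  0.0030223 ] [ 0.53172849 -0.03473779  0.08901051] [0.72397663 0.00510775 0.06086999] [ 0.24590298 -0.02061006  1.2834349 ] [ 0.63089837 -0.21678766  0.11338599]
top sheet 1392 0.004275376554221139 (((474.4266357421875, -79.11243438720703), (247.37826538085938, 122.13365936279297), 87.29717254638672), [[407.6000061035156, -199.8000030517578], [529.5999755859375, -205.5], [541.2999877929688, 41.599998474121094], [419.29998779296875, 47.29999923706055]])
foot 481 [0.032157   0.08681042 0.11819745] (((565.7858276367188, -95.81813049316406), (71.74471282958984, 289.4684753417969), 31.993532180786133), [[458.70001220703125, 7.900000095367432], [612.0, -237.60000610351562], [672.9000244140625, -199.60000610351562], [519.5, 45.900001525878906]])
0.02 55 [-0.32806233  0.51622488] -0.1984635936252429 0.04376807734975135
0.04 68 [-0.35768663  0.51773924] -0.19766217460500327 0.042773457978924165
0.06 66 [-0.45830152  0.51241821] -0.1988133487854054 0.04183008136828852
0.08 170 [-0.25669141  0.52121423] -0.19808845692634758 0.04385782780384155
bal 2631 0.056344063
[... 712 characters left out ...]
6, 5.699999809265137], [607.7999877929688, -238.5], [674.0999755859375, -198.6999969482422], [527.2999877929688, 45.5]])
0.02 258 [-0.47485891  0.52255916] -0.19884538276875763 0.04363410658161357
0.04 377 [-0.522549    0.52129398] -0.19974248786597232 0.043417285783633026
0.06 403 [-0.56247234  0.52012517] -0.1998660543049594 0.04278111446218324
0.08 333 [-0.55300135  0.5194863 ] -0.19949106933253882 0.042572007400244596
bal 5272 0.05596533442284149 (((796.9017944335938, 4.920661926269531), (204.87554931640625, 219.90902709960938), 4.4785614013671875), [[686.2000122070312, 106.5], [703.4000244140625, -112.69999694824219], [907.5999755859375, -96.69999694824219], [890.4000244140625, 122.5]])
```

```bash
cat >> h.py <<'E'
th=0.0783; nb=np.array([np.cos(th),np.sin(th)]); tb=np.array([-nb[1],nb[0]]); cb=np.array([.796,.006])
def tobal(P): return np.stack([(P[...,:2]-cb)@nb,(P[...,:2]-cb)@tb,P[...,2]],-1)
E
python3 - <<'E'
from h import *
for n in ["top","scene"]:
    im,P,ok=cloud(n); im=im.astype(int)
    Z=P[...,2]; blue=(im[...,2]>im[...,0]+40)
    S=ok&(P[...,0]>.38)&(P[...,0]<.62)&(P[...,1]>-.135)&(P[...,1]<.1)
    m=S&blue&(Z<.03); print(n,"sheet",rect(P[m]))
    m=S&(Z>.025)&(Z<.13); q=P[m]
    k=np.ones(len(q),bool)
    for _ in range(5):
        f=np.polyfit(q[k,1],q[k,0],1); r=q[:,0]-np.polyval(f,q[:,1]); k=abs(r)<.008
    print("foot",f,k.sum(),r[k].std(),q[k,1].min(),q[k,1].max(),q[k,2].max(),rect(q[k]))
    q=tobal(P[S&(Z>.02)]); print(q.min(0),q.max(0))
    for nm,c in [("cup",(.65,-.22)),("jar",(.57,.15))]:
        m=ok&(np.hypot(P[...,0]-c[0],P[...,1]-c[1])<.08)&(Z>.06); print(nm,P[m].min(0),P[m].max(0))
s=arm.state();print(s["tcp_rot"].round(2) if hasattr(s["tcp_rot"],"round") else s["tcp_rot"],s["time_s"])
E
```

```text
top sheet (((476.2687683105469, -41.153160095214844), (101.0516128540039, 158.98519897460938), 6.8101091384887695), [[416.70001220703125, 31.799999237060547], [435.5, -126.0999984741211], [535.9000244140625, -114.0999984741211], [517.0, 43.79999923706055]])
foot [-0.12118135  0.5226815 ] 321 0.002575407265709751 -0.11394109965816893 0.043695597329546816 0.09412010032948968 (((528.4985961914062, -34.838043212890625), (10.676490783691406, 158.7914581298828), 6.249632358551025), [[514.5, 43.5], [531.7999877929688, -114.30000305175781], [542.4000244140625, -113.19999694824219], [525.2000122070312, 44.70000076293945]])
[-0.27737246 -0.09919775  0.02046087] [-0.26227692  0.05945885  0.0941201 ]
cup [ 0.59550678 -0.25754552  0.06003515] [ 0.67281654 -0.17856065  0.12162651]
jar [0.55641245 0.16361485 0.06007347] [0.61077264 0.2157705  0.09233199]
scene sheet (((426.2298889160156, 29.933712005615234), (10.989023208618164, 0.022530078887939453), 11.31207275390625), [[420.79998779296875, 28.899999618530273], [420.79998779296875, 28.799999237060547], [431.6000061035156, 31.0], [431.6000061035156, 31.0]])
foot [-0.12149693  0.52984661] 1144 0.0021578273450204447 -0.11570915994176426 0.042910983114875775 0.092771830290669 (((533.0752563476562, -36.4757080078125), (13.152904510498047, 159.64573669433594), 7.335293292999268), [[516.4000244140625, 41.900001525878906], [536.7000122070312, -116.5], [549.7999877929688, -114.80000305175781], [529.4000244140625, 43.5]])
[-0.2780349  -0.10184926  0.02004777] [-0.25417693  0.05802912  0.09277183]
cup [ 0.59825436 -0.25972899  0.06012882] [ 0.67892341 -0.17889171  0.1190615 ]
jar [0.55984943 0.16183061 0.06002795] [0.61600195 0.21352606 0.08794125]
[[ 0.93  0.36 -0.  ]
 [ 0.36 -0.93  0.  ]
 [ 0.   -0.   -1.  ]] 0.3
```

```bash
cat >> h.py <<'E'
def R(yaw,tilt=0.):  # tool y along -heel tangent; fingers lean forward by tilt
    f=np.array([np.cos(yaw),np.sin(yaw),0]); z=f*np.sin(tilt)-np.array([0,0,np.cos(tilt)])
    y=np.array([np.sin(yaw),-np.cos(yaw),0]); return np.stack([np.cross(y,z),y,z],1)
heel=np.array([.531,-.036]); ys=.12; ns=np.array([np.cos(ys),np.sin(ys)])
def at(lx,z,h=heel,n=ns): return [*(h+n*lx),z]
E
python3 - <<'E'
from h import *
s=arm.state()
for lx,z in [(-.045,.25),(-.045,.078),(.06,.05),(.06,.25)]: print(lx,z,np.round(arm.solve_ik(at(lx,z),R(ys)),2))
for t in (.5,.6,.7,.8):
  for lx,z in [(-.06,.25),(-.05,.03),(-.02,.025),(.06,.025)]:
    q=arm.solve_ik(at(lx,z),R(ys,t)); print(t,lx,None if q is None else np.round(q,2))
E
```

```text
-0.045 0.25 [-0.22  0.28  1.87 -0.    0.99  1.23]
-0.045 0.078 [-0.22  0.55  2.04 -0.    0.55  1.23]
0.06 0.05 [-0.16  0.69  1.8  -0.    0.65  1.29]
0.06 0.25 [-0.16  0.43  1.63 -0.    1.08  1.29]
0.5 -0.06 [-0.35  0.14  2.18  0.55  0.43  0.65]
0.5 -0.05 [-0.33  0.66  2.37  2.58  0.4  -1.45]
0.5 -0.02 [-0.3   0.68  2.3   2.55  0.36 -1.38]
0.5 0.06 [-0.23  0.7   2.11  2.29  0.22 -1.04]
0.6 -0.06 [-0.37  0.13  2.24  0.88  0.35  0.3 ]
0.6 -0.05 [-0.36  0.7   2.43  2.65  0.59 -1.56]
0.6 -0.02 [-0.32  0.71  2.36  2.64  0.53 -1.51]
0.6 0.06 [-0.25  0.72  2.17  2.55  0.37 -1.32]
0.7 -0.06 [-0.4   0.13  2.3   1.34  0.34 -0.17]
0.7 -0.05 [-0.39  0.75  2.48  2.68  0.78 -1.63]
0.7 -0.02 [-0.35  0.75  2.4   2.68  0.72 -1.58]
0.7 0.06 [-0.26  0.75  2.21  2.65  0.54 -1.44]
0.8 -0.06 [-0.43  0.14  2.36  1.76  0.39 -0.61]
0.8 -0.05 [-0.42  0.82  2.52  2.68  0.98 -1.7 ]
0.8 -0.02 [-0.37  0.81  2.45  2.7   0.91 -1.64]
0.8 0.06 [-0.28  0.79  2.26  2.7   0.71 -1.51]
```

```bash
python3 - <<'E'
from h import *
arm.move_pose(at(-.05,.25),R(ys)); arm.line_to(at(-.05,.079),vel=.2)
f0=np.array(arm.state()["force"])
def edge():
    im,P,ok=cloud("scene"); q=tobal(P); x,y,z=q[...,0],q[...,1],q[...,2]
    m=ok&(x>-.3)&(x<-.12)&(y>-.1)&(y<-.06)&(z>.02)&(z<.125); q=q[m]; return len(q),q.max(0).round(3),q.min(0).round(3)
for d in (0,10,20,28,36):
    p=np.radians(d); lx=.079*np.sin(p)-.008*np.cos(p)-.011; z=.079*np.cos(p)+.008*np.sin(p)
    if d==0: lx-=.003
    g=arm.line_to(at(lx,z),vel=.06,guard=15)
    print(d,g,(np.array(arm.state()["force"])-f0).round(1),edge(),arm.state()["time_s"])
    if g: break
im,_=grab_frame("scene"); cv2.imwrite("pics/s1.png",cv2.resize(im[100:300,180:380,::-1],None,fx=2.5,fy=2.5))
E
```

```text
0 False [-1.9  0.1 -0.1] (374, array([-0.257, -0.06 ,  0.125]), array([-0.299, -0.1  ,  0.02 ])) 4.1167
10 False [-1.8 -1.8  0. ] (347, array([-0.247, -0.06 ,  0.125]), array([-0.28 , -0.1  ,  0.021])) 4.6
20 False [-2.7 -0.7  0.2] (302, array([-0.231, -0.06 ,  0.125]), array([-0.262, -0.1  ,  0.02 ])) 5.0333
28 False [-1.1 -0.8  0.7] (271, array([-0.224, -0.06 ,  0.125]), array([-0.258, -0.1  ,  0.02 ])) 5.4167
36 False [-0.8 -0.5  0.8] (284, array([-0.213, -0.06 ,  0.125]), array([-0.299, -0.1  ,  0.02 ])) 5.8
```

View pics/s1.png

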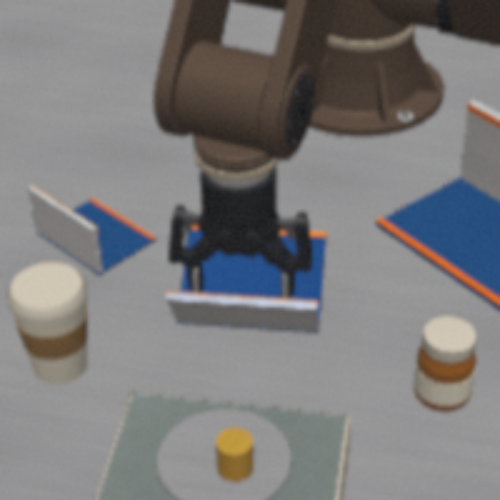

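The screen is tipping cleanly: the toe edge is at (240,300) in the crop, the sheet is lifting behind the fingers, and forces are under 3 N. I'll keep going past balance.

```bash
python3 - <<'E'
from h import *
f0=np.array(arm.state()["force"])
for d in (42,48,54,60):
    p=np.radians(d); lx=.079*np.sin(p)-.008*np.cos(p)-.011; z=.079*np.cos(p)+.008*np.sin(p)
    g=arm.line_to(at(lx,z),vel=.06,guard=15)
    im,P,ok=cloud("scene"); q=tobal(P)[ok]; x,y,z=q.T
    m=(x>-.24)&(x<-.1)&(y>-.1)&(y<-.085)&(z>.004)&(z<.125)
    print(d,g,(np.array(arm.state()["force"])-f0).round(1),m.sum(),q[m].max(0).round(3))
    if g: break
arm.wait(.6)
im,P,ok=cloud("scene"); cv2.imwrite("pics/s2.png",cv2.resize(im[100:300,180:380,::-1],None,fx=2.5,fy=2.5))
print(arm.state()["ee_pos"],arm.state()["time_s"])
E
```

```text
42 False [ 0.7 -0.4 -0.8] 51 [-0.205 -0.085  0.123]
48 False [ 0.7  0.8 -0.6] 37 [-0.1   -0.085  0.123]
54 False [ 0.5  1.1 -0.6] 72 [-0.163 -0.085  0.124]
60 False [ 1.5  0.4 -0.3] 120 [-0.166 -0.085  0.123]
[ 0.58403575 -0.02960245  0.04643665] 7.8667
```

View pics/s2.png

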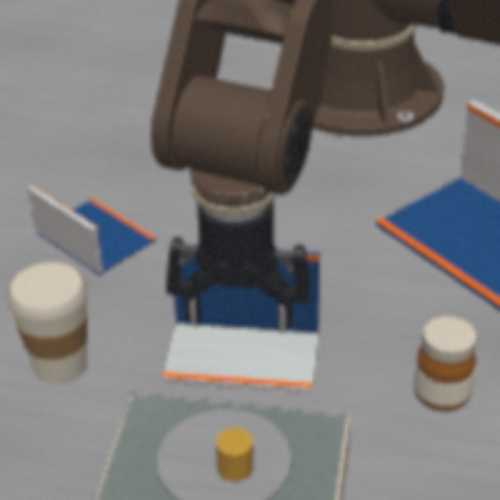

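The screen stands on its foot, with the toe edge at (240,380) in the crop and a gap to the balance. I'll ease forward, lift out, then measure.

```bash
cat >> h.py <<'E'
def screen(verbose=True):
    "pose of the standing screen in the balance frame"
    out=[]
    for n in ("top","scene"):
        im,P,ok=cloud(n); q=tobal(P); x,y,z=np.moveaxis(q,-1,0)
        A=ok&(x>-.34)&(x<-.085)&(y>-.14)&(y<.12)
        m=A&(z>.02)&(z<.123); s=q[m]; k=np.ones(len(s),bool)
        for _ in range(6):
            f=np.polyfit(s[k,1],s[k,0],1); r=s[:,0]-np.polyval(f,s[:,1]); k=abs(r)<.006
        print(n,"sheet x0,slope",f.round(4),k.sum(),"y",s[k,1].min().round(3),s[k,1].max().round(3),"ztop",s[k,2].max().round(3))
        # orange toe edge
        i=im.astype(int); o=A&(i[...,0]>i[...,2]+60)&(z<.03)&(x>-.22); t=q[o]
        if len(t)>10: print("  toe",len(t),np.polyfit(t[:,1],t[:,0],1).round(4),"y",t[:,1].min().round(3),t[:,1].max().round(3),"z",np.median(t[:,2]).round(4),"xmax",np.percentile(t[:,0],[50,95]).round(4))
E
python3 - <<'E'
from h import *
p=np.array(arm.state()["ee_pos"]); arm.line_to(p+[.006,0,.01],vel=.06); arm.line_to(p+[.006,0,.2],vel=.2)
arm.move_pose(at(-.09,.25),R(ys))
screen()
q=np.array(arm.state()["q"]);print(q.round(2),arm.state()["time_s"],arm.state()["force"])
for t in(.7,):
  for lx,z in [(-.09,.25),(-.075,.2),(-.07,.1),(-.06,.03)]:
    k=arm.solve_ik(at(lx,z),R(ys,t)); print(lx,z,None if k is None else np.round(k,2))
E
```

```text
top sheet x0,slope [-0.0019 -0.0987] 357 y -0.109 0.11 ztop 0.061
  toe 14 [-0.0412 -0.1731] y -0.095 0.061 z 0.006 xmax [-0.1723 -0.1656]
scene sheet x0,slope [-0.0408 -0.256 ] 1707 y -0.102 0.059 ztop 0.123
  toe 154 [-0.0455 -0.176 ] y -0.096 0.061 z 0.0087 xmax [-0.1751 -0.1689]
[-0.25  0.22  1.96  0.    0.96  1.2 ] 10.0583 [0.61348206 0.11317252 0.24226505]
-0.09 0.25 [-0.46  0.09  2.35  1.35  0.37 -0.22]
-0.075 0.2 [-0.43  0.23  2.4   1.87  0.36 -0.75]
-0.07 0.1 [-0.42  0.53  2.49  2.52  0.6  -1.46]
-0.06 0.03 [-0.4   0.76  2.5   2.68  0.81 -1.65]
```

```bash
cat >> h.py <<'E'
def B(x,z,y=-.0195): return [*(cb+nb*x+tb*y),z]
E
python3 - <<'E'
from h import *
T=.7; y1=th+.043
arm.move_pose(B(-.345,.2),R(y1,T)); arm.line_to(B(-.33,.08),vel=.1); arm.line_to(B(-.315,.022),vel=.1)
s=arm.state(); print(s["time_s"],np.round(s["ee_pos"],3)); f0=np.array(s["force"])
arm.line_to(B(-.28,.022),vel=.06,guard=12)
for x,yaw in [(-.265,y1),(-.25,th+.02),(-.235,th)]:
    g=arm.line_to(B(x,.022),vel=.05,frame=R(yaw,T),guard=12); print(x,g,(np.array(arm.state()["force"])-f0).round(1))
    if g: break
screen(); print(arm.state()["time_s"])
im,_=grab_frame("scene"); cv2.imwrite("pics/s3.png",cv2.resize(im[130:330,180:380,::-1],None,fx=2.5,fy=2.5))
E
```

```text
13.875 [ 0.483 -0.038  0.022]
-0.265 False [-0.2  0.6  0. ]
-0.25 False [-0.8 -0.3 -0.2]
-0.235 False [ 0.5 -0.3 -0.8]
top sheet x0,slope [ 0.0112 -0.0978] 243 y -0.109 0.05 ztop 0.061
scene sheet x0,slope [ 0.0007 -0.225 ] 1734 y -0.102 0.058 ztop 0.123
  toe 157 [-0.0009 -0.1455] y -0.101 0.058 z 0.0082 xmax [-0.1452 -0.1401]
16.0583
```

View pics/s3.png

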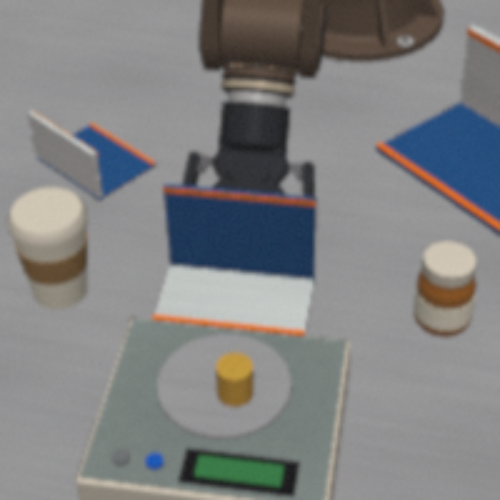

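The screen is now square to the balance (slope about 0), still standing, with roughly 40 mm to go. I'll push on with a light force guard.

```bash
python3 - <<'E'
from h import *
T=.7; f0=np.array(arm.state()["force"])
g=arm.line_to(B(-.205,.022),vel=.05,frame=R(th,T),guard=10); print(g); screen()
x=-.205
while x>-.3 and x<-.178:
    x+=.002; g=arm.line_to(B(x,.022),vel=.02,guard=8); f=(np.array(arm.state()["force"])-f0); print(round(x,3),g,f.round(1))
    if g or f@[*nb,0]<-6: break
screen(); print(arm.state()["time_s"])
im,_=grab_frame("scene"); cv2.imwrite("pics/s4.png",cv2.resize(im[150:310,200:360,::-1],None,fx=3.5,fy=3.5))
E
```

```text
False
top sheet x0,slope [ 0.0112 -0.0978] 275 y -0.109 0.07 ztop 0.061
  toe 41 [ 0.0059 -0.113 ] y -0.097 -0.033 z 0.0078 xmax [-0.1139 -0.1069]
scene sheet x0,slope [-0.0012 -0.1952] 1779 y -0.102 0.058 ztop 0.123
-0.203 False [-0.5 -0.2 -0.2]
-0.201 False [-0.8 -1.2 -0.6]
-0.199 False [ 0.3 -0.6 -0.7]
-0.197 False [-0.6 -0.9 -1.1]
-0.195 False [ 0.1  0.2 -0.1]
-0.193 False [-1.2 -0.7 -0.3]
-0.191 False [-12.   -1.6   3.5]
top sheet x0,slope [ 0.0161 -0.0976] 278 y -0.109 0.077 ztop 0.061
  toe 79 [ 0.0067 -0.1023] y -0.099 0.004 z 0.0101 xmax [-0.1022 -0.0989]
scene sheet x0,slope [ 0.0007 -0.1843] 1800 y -0.102 0.058 ztop 0.122
18.8083
```

View pics/s4.png

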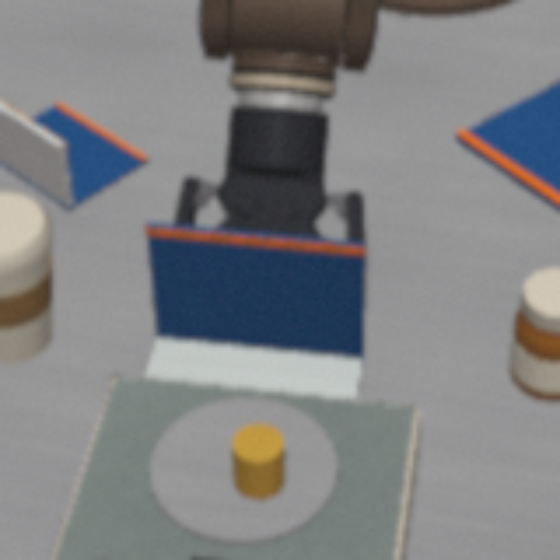

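Contact is firm: 12 N across two fingers, and the sheet is parallel to the balance. I'll back off, lift and check.

```bash
python3 - <<'E'
from h import *
arm.line_to(B(-.25,.022),vel=.06); arm.line_to(B(-.32,.03),vel=.12); arm.line_to(B(-.34,.2),vel=.15)
screen(); print(arm.state()["time_s"],arm.state()["force"])
a,_=grab_frame("scene"); b,_=grab_frame("top")
v=[cv2.resize(c[...,::-1],(400,400),interpolation=cv2.INTER_CUBIC) for c in (a[170:330,200:360],b[100:260,180:340])]
cv2.imwrite("pics/s5.png",np.hstack(v))
E
```

```text
Traceback (most recent call last):
  File "h.py", line 26, in screen
    f=np.polyfit(s[k,1],s[k,0],1); r=s[:,0]-np.polyval(f,s[:,1]); k=abs(r)<.006
TypeError: expected non-empty vector for x
```

```bash
python3 - <<'E'
from h import *
print(arm.state()["time_s"],np.round(arm.state()["ee_pos"],3))
im,P,ok=cloud("scene"); q=tobal(P)[ok]; x,y,z=q.T
s=q[(x>-.22)&(x<-.15)&(y>-.14)&(y<.12)&(z>.02)&(z<.118)]; print(len(s),np.polyfit(s[:,1],s[:,0],1).round(4),s.min(0),s.max(0))
a=im; b,_=grab_frame("top")
v=[cv2.resize(c[...,::-1],(400,400),interpolation=cv2.INTER_CUBIC) for c in (a[170:330,200:360],b[100:260,180:340])]
cv2.imwrite("pics/s5.png",np.hstack(v))
E
```

```text
22.3583 [ 0.458 -0.04   0.2  ]
1682 [ 0.0003 -0.1843] [-0.19044342 -0.10235582  0.02038019] [-0.17889273  0.05792905  0.11797392]
```

View pics/s5.png

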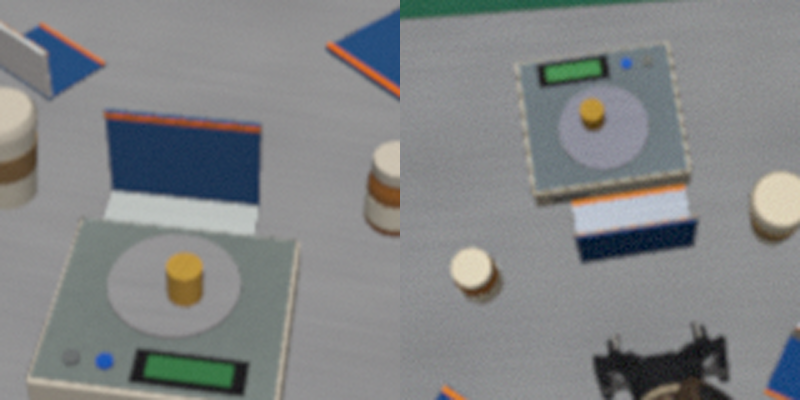

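The screen stands upright with its orange toe edge flush along the balance side, (630,195) in the right panel. The weight, cup and jar haven't moved, and the gripper is clear.

```bash
python3 -c "
from bench import *
print(order.hand_in())"
```

```text
the job is handed in; nothing more can be done
None
```

The screen stands upright on its foot with the toe edge flush against the balance's side, about 22 mm off its middle line and so within the 50 mm allowed; the arm finished clear and the job is handed in, at about 22 s on the robot's clock.

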